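# Pry open a tight die set

## Task

The die set on the bench is stuck shut. Slip the flat tip of the pry bar over the fulcrum block into the gap under the top shoe and lever the shoe up, with the bar only, until you feel it come firmly up against its stop collars; press it home there for a moment, but do not strain it. Then draw the bar out and lay it gently back on the rubber mat, leaving the shoe up and the other things on the bench where they are.

Things in the scene. Friction and masses are not known exactly. Their poses are not given: they have to be found in the camera images.
- die_set: Steel die set fixed to the bench, 110 (x) x 150 (y) mm, 190 mm high; origin at the centre of its underside, z up. Its front, where the bar goes in, faces its own -x. Lower shoe's top at z = 96 mm; over it a die block (x within 22 mm, y within 30 mm of the middle) holds the shut top shoe at z = 112 mm. Two guide posts at x = 0, y = +52 and -52 mm, with stop collars clamped on them.
- gap (a point): Middle of the front edge of the open gap between lower and top shoe, in the plane of the top shoe's front face (50 mm before the die set's middle), at z = 104 mm. The gap is at least 16 mm high (z = 96 to 112 mm), runs along the whole front and is 28 mm deep, up to the die block. Axes as the die set: +x leads in.
- top_shoe: Heavy steel plate 100 (x) x 130 (y) x 25 mm, origin at the centre of its underside, axes as the die set. It slides up the guide posts in tight bushings, starts shut (z = 112 mm) or up to 3 mm open, takes 32 to 44 N from the bar to raise, stays where left, and stops dead on the collars, clamped anywhere 5 to 15 mm above shut. 52 N or more from the bar holds it firmly there; over 115 N harms it.
- fulcrum: Steel fulcrum block fixed to the bench before the die set's front, 34 (x) x 60 (y) mm in plan, 100 mm high, its top a rounded ridge along its y; origin at the centre of its underside. The ridge is 40 to 50 mm before the top shoe's front face.
- fulcrum_top (a point): Middle of the fulcrum's ridge line, 100 mm above the bench.
- mat: Dark rubber mat fixed to the bench, 360 (x) x 180 (y) x 3 mm; origin at the centre of its underside.
- pry_bar: Loose straight flat steel pry bar, 290 mm long, 18 mm wide, 12 mm thick, about 0.48 kg, underside flat all along; origin on the underside, half-way along. x points to the tip, z up as it lies. Last 50 mm at the tip: stepped down to 6 mm thick, flush with the underside. Last 100 mm at the other end: grey plastic sleeve, 24 mm wide, 16 mm thick, flush with the underside.
- bar_mid (a point): Holding place of the pry bar, within 10 mm of its balance point: on its centre line, half-way up the 12 mm thickness, bare steel 18 mm wide. The tip end is 175 mm away along +x, the handle end 115 mm along -x. Axes as pry_bar.
- bar_tip (a point): The pry bar's tip end, at mid width, half-way up the 6 mm thick tip. Axes as pry_bar.
- oil_bottle: Bystander: green plastic oil bottle, 48 mm across, 115 mm high, origin at the centre of its underside.
- parts_cup: Bystander: small yellow plastic parts cup, 64 mm across, 40 mm high, origin at the centre of its underside.
- socket: Bystander: steel socket standing upright, 32 mm across, 45 mm high, origin at the centre of its underside.
Not all that is in view belongs to the job. Of the things like the die_set, leave any that is blue or turquoise; of the rest the smaller one is meant.

How it is judged:
By the outcome, as a careful person would: the job done as asked, in the order asked, and still so for the second after the job is handed in, with the robot touching nothing.
It also fails if it takes over 72 s, if anything falls off the work surface, if the arm or the gripper's body presses on something with over 40 N, if the wrist force passes 120 N, or if a joint passes its speed limit or range.

## Robot

A 6-joint arm with a two-finger parallel gripper is mounted at the origin on the work surface. World frame = base frame: x ahead of the robot, y to its left, z up, the work surface at z = 0. Lengths are in m, angles in rad, forces in N, time in s.
With the tool pointing down it reaches from about 0.35 to 0.775 m from the base axis. Payload 7.3 kg.
Tool frame: the origin (TCP) lies at the very end of the fingers, on their centre line; the grasp point (between the pads) lies 19 mm behind it; z points along the fingers, y is the line along which they close (so a half turn about z gives the same grasp; the last joint's range is limited). The gripper opens to 92 mm and grips with 3 to 60 N. Pads are 19 mm wide; open, the fingers measure 130 mm over their backs; the gripper's body (75 mm by 190 mm) begins 47 mm behind the grasp point.
Start: joints at [1.004, 0.342, 1.524, -0, 1.275, -0.146], TCP at [0.214, 0.479, 0.227] pointing down, gripper open.
Joint ranges: [-2.53, 2.53], [-0.77, 2.02], [0.04, 2.7], [-1, 4.14], [0.28, 2.66], [-3.11, 3.11]. Speed limits (rad/s): [2.57, 2.57, 3.14, 3.14, 3.14, 3.14].

## Interface

Orientations are given as [roll, pitch, yaw] about the fixed x, y, z axes, in that order (R = Rz(yaw) Ry(pitch) Rx(roll)).
In Python, from cell import observe, read_camera, get_calibration, hand_in, search_frame gives the robot as it stands.
- The arm moves only by the tool step_arm, never from a script. Its argument "commands" is a list of rows, each an object with "translation": the shift along the tool's x, y, z in mm, a list of three; "roll": the turn about the tool's z in rad. In form: [{"translation": [x, y, z], "roll": roll}, ...]. A call has 1 to 20 rows; each row shifts and turns the commanded pose from where the row before left it, along the tool's axes as they then stand; what a row does not reach is not made up. A row lasts 1/12 s, in which the tool goes at most 41.7 mm and 7.16 degrees, less where a joint would pass 70% of its speed; a pose out of reach is approached as far as the arm can. A call is refused whole if a number of a shift passes 41.7 or a number of a turn 0.125, either way. A call with a gripper value outside its range is refused whole. "fingers" is the opening, from 0 (shut) to 1 (fully open), set as the call begins (left out, the last holds). The fingers move at their own pace and stop on an object; "grip_force" is the grip in N (left out, the last holds). Time passes only in rows, so rows that do not move let the fingers close. It gives the time, the measured TCP pose, the force, the opening and the grip force at its end, in the units of the state.
- observe(): the state, without advancing time (a new reading comes with each control period).
- read_camera(name): name is "scene" or "top" or "wrist"; returns the picture (400x640x3 uint8, red, green, blue); there is no depth.
- get_calibration(name): a dict with "camera_matrix" (3x3 intrinsics, pixels), "world_from_camera" (4x4, takes a point from camera to world coordinates). Camera axes: x right, y up, looking along -z (the intrinsics and any distortion apply to the point x, -y, -z); pixel columns grow to the right and rows downward; lengths in m; the calibration is good to about 2 mm. A picture is of the moment at which its call begins: read the wrist's pose just before it. get_calibration takes no time and is no camera call; for the wrist camera it gives the pose at the moment of the call.
- hand_in(): hands the job in; it is judged then, once.
Trained networks look in the newest picture that a camera, given by its name, has taken for a name from the list of things; names that differ only in an ending like _2 or _b are one class to them, and where a whole thing is asked for, a point or a joint stands for the part that bears it (a point fixed in the world has none). Each returns a list of dicts, best first, with "confidence" (0 to 1); they miss things now and then, are a little off and sometimes report something else, mostly with a low value. They report only what shows in the picture. A call takes as long as a camera call. They do not tell look-alikes from the thing itself.
- search_frame(camera, name): "at" ([x, y, z] in m, in world coordinates, good to about 4 mm: the middle of the surface that is visible of it).
The state is a dict: "time": time; "qpos": joint angles; "qvel": joint speeds; "joint_efforts": joint torques, N m; "tool_pos": TCP position; "tool_rot": TCP orientation; "contact_force": force on the tool from outside, world axes, zero at the start; "torque": the same for the moment, N m; "opening": finger opening in m; "grip_force": force on a finger pad.
Only numpy, scipy, OpenCV 4.12 (cv2) and the standard library are available. Lean on these libraries where they do the work, as an engineer would, in place of code of your own. Each camera call takes 0.05 s, during which the arm holds its last target. There are 200 camera calls.

## Working session

There is one attempt and no reset: what is moved stays moved. The work goes in short steps, Python scripts to look and compute and a tool call to move; the robot and the scene stay as the last step left them, time stands still between calls to the robot, and variables do not carry over. Pictures are saved under pics/ and viewed, at most 11 in all, crops included, and the job is handed in when it is done.

Besides the shell and the picture viewer there is one more tool, called after "Emit:" as name(argument=value, ...) on one line, values as JSON. step_arm: Moves the arm, as the interface text tells. Its arguments: {"type":"object","properties":{"commands":{"type":"array"},"fingers":{"type":"number"},"grip_force":{"type":"number"}},"required":["commands"]}

```bash
mkdir -p pics; cat > h.py <<'E'
import numpy as np, cv2
from cell import observe, read_camera, get_calibration, hand_in, search_frame
def proj(cam,P):
    c=get_calibration(cam);T=np.linalg.inv(np.array(c["world_from_camera"]));K=np.array(c["camera_matrix"])
    p=T[:3,:3]@np.array(P,float)+T[:3,3];q=K@np.array([p[0],-p[1],-p[2]]);return q[:2]/q[2]
def unproj(cam,uv,z):
    c=get_calibration(cam);T=np.array(c["world_from_camera"]);K=np.array(c["camera_matrix"])
    d=np.linalg.inv(K)@np.array([uv[0],uv[1],1]);d=T[:3,:3]@np.array([d[0],-d[1],-d[2]]);o=T[:3,3]
    return o+d*(z-o[2])/d[2]
E
python3 - <<'E'
from h import *
a=read_camera("scene");b=read_camera("top")
cv2.imwrite("pics/s1.png",a[:,:,::-1]);cv2.imwrite("pics/t1.png",b[:,:,::-1])
print({k:(np.round(v,4).tolist() if not isinstance(v,float) else v) for k,v in observe().items()})
for c in("scene","top"):
  for n in "die_set gap top_shoe fulcrum fulcrum_top mat pry_bar bar_mid bar_tip oil_bottle parts_cup socket".split():
    r=search_frame(c,n);print(c,n,[(np.round(x["at"],3).tolist(),round(x["confidence"],2),proj(c,x["at"]).round().tolist()) for x in r[:4]])
E
```

```text
{'time': 0.1, 'qpos': [1.004, 0.3426, 1.5249, -0.0, 1.2754, -0.146], 'qvel': [0.0006, -0.0012, -0.0024, 0.0007, 0.001, 0.0003], 'joint_efforts': [0.0012, -43.2005, -24.4697, 0.0718, 0.0527, -0.0001], 'tool_pos': [0.2143, 0.4789, 0.2261], 'tool_rot': [-3.1403, -0.0002, 2.7208], 'contact_force': [0.286, -0.4496, 0.3841], 'torque': [0.0141, -0.0101, -0.0177], 'grip_force': 0.0, 'opening': 0.09183304971212779}
scene die_set [([0.757, 0.167, 0.124], 0.85, [379.0, 205.0]), ([0.35, 0.612, 0.128], 0.77, [287.0, 111.0]), ([0.571, 0.344, 0.156], 0.7, [330.0, 155.0]), ([0.544, 0.135, 0.128], 0.59, [310.0, 202.0])]
scene gap [([0.754, 0.167, 0.13], 0.94, [378.0, 203.0]), ([0.571, 0.345, 0.158], 0.76, [330.0, 154.0]), ([0.54, 0.137, 0.129], 0.69, [309.0, 202.0]), ([0.35, 0.614, 0.129], 0.67, [287.0, 111.0])]
scene top_shoe [([0.537, 0.16, 0.135], 0.97, [309.0, 195.0]), ([0.351, 0.637, 0.174], 0.82, [288.0, 98.0]), ([0.558, 0.358, 0.184], 0.67, [327.0, 145.0]), ([0.752, 0.187, 0.133], 0.67, [378.0, 198.0])]
scene fulcrum [([0.541, 0.062, 0.062], 0.88, [305.0, 233.0]), ([0.54, 0.14, 0.13], 0.19, [3
[... 956 characters left out ...]
, 134.0]), ([0.532, 0.178, 0.134], 0.81, [333.0, 208.0]), ([0.339, 0.65, 0.172], 0.75, [163.0, 278.0]), ([0.536, 0.084, 0.093], 0.58, [365.0, 207.0])]
top fulcrum [([0.435, -0.262, 0.018], 0.23, [474.0, 241.0])]
top fulcrum_top [([0.54, 0.083, 0.095], 0.65, [365.0, 206.0]), ([0.529, 0.179, 0.138], 0.43, [332.0, 209.0])]
top mat [([0.471, -0.289, 0.002], 0.76, [481.0, 229.0])]
top pry_bar [([0.432, -0.259, 0.016], 0.95, [473.0, 241.0])]
top bar_mid [([0.434, -0.262, 0.015], 0.82, [474.0, 241.0])]
top bar_tip [([0.442, -0.259, 0.011], 0.63, [472.0, 238.0])]
top oil_bottle [([0.739, 0.038, 0.075], 0.67, [378.0, 141.0])]
top parts_cup [([0.374, 0.138, 0.007], 0.79, [346.0, 261.0])]
top socket []
```

View pics/s1.png

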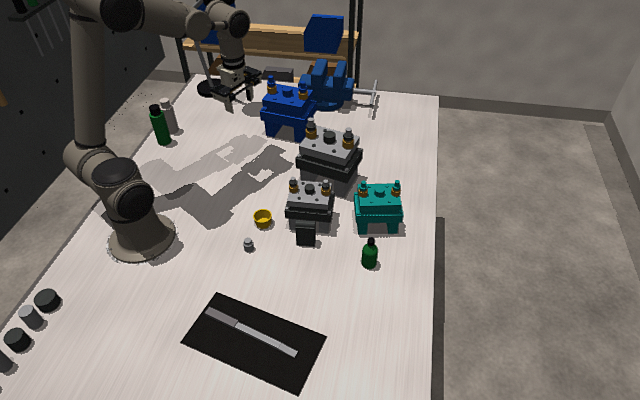

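View pics/t1.png

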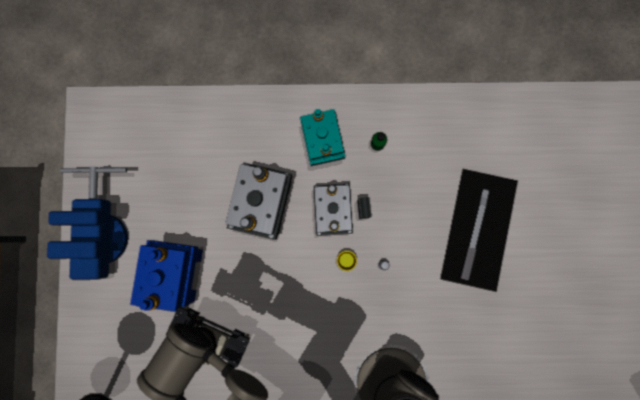

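The scene shows four die sets. In the top view they are blue at (165,275), turquoise at (322,136), large grey at (260,200) and small grey at (333,208). The small grey one has the fulcrum at (365,206) in front of it, on the world -y side. The bar lies on the mat at (475,240) with its handle towards the robot. I choose the small grey one and check it in a crop.

```bash
python3 - <<'E'
from h import *
b=cv2.imread("pics/t1.png")[120:300,300:530]
cv2.imwrite("pics/t1c.png",cv2.resize(b,None,fx=3.4,fy=3.3,interpolation=cv2.INTER_CUBIC))
for uv in[(474,241)]:print(unproj("top",uv,.012))
print(get_calibration("wrist"))
E
```

```text
[ 0.43349805 -0.26339694  0.012     ]
{'camera_matrix': array([[282.33309477,   0.        , 323.53505783],
       [  0.        , 282.33309477, 199.43261754],
       [  0.        ,   0.        ,   1.        ]]), 'world_from_camera': array([[ 4.07999549e-01, -8.74117899e-01, -2.63541775e-01,
         1.42236025e-01],
       [ 9.12982129e-01,  3.90622515e-01,  1.17803581e-01,
         5.12427793e-01],
       [-2.88681708e-05, -2.88672739e-01,  9.57427830e-01,
         3.85993085e-01],
       [ 0.00000000e+00,  0.00000000e+00,  0.00000000e+00,
         1.00000000e+00]])}
```

View pics/t1c.png

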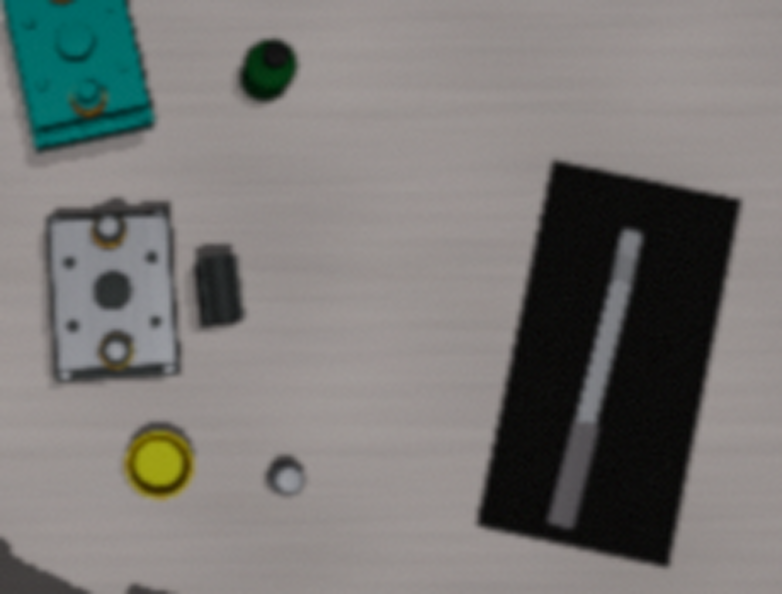

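The small grey die set's top is at crop (113,290) and the dark fulcrum block at (218,288). The bar's tip is at crop (631,235) and its sleeve end at (562,522). The choice holds, so I move above the fulcrum area for a wrist look.

Emit:
step_arm(commands=[{"translation":[0,0,-33],"roll":0},{"translation":[0,0,-33],"roll":0},{"translation":[0,0,-33],"roll":0},{"translation":[-29,-23,0],"roll":0},{"translation":[-29,-23,0],"roll":0},{"translation":[-29,-23,0],"roll":0},{"translation":[-29,-23,0],"roll":0},{"translation":[-29,-23,0],"roll":0},{"translation":[-29,-23,0],"roll":0},{"translation":[-29,-23,0],"roll":0},{"translation":[-29,-23,0],"roll":0},{"translation":[-29,-23,0],"roll":0},{"translation":[-29,-23,0],"roll":0},{"translation":[-29,-23,0],"roll":0},{"translation":[-29,-23,0],"roll":0},{"translation":[-29,-23,0],"roll":0},{"translation":[-29,-23,0],"roll":0}])

```text
time: 2.72
tool_pos: [0.4539, 0.0176, 0.3259]
tool_rot: [3.141, 0.0, 2.721]
contact_force: [1.1, 1.2, 0.4]
opening: 0.0915
grip_force: 0.0
```

Emit:
step_arm(commands=[{"translation":[0,0,0],"roll":0.12},{"translation":[0,0,0],"roll":0.12},{"translation":[0,0,0],"roll":0.12},{"translation":[0,0,0],"roll":0.12},{"translation":[0,0,0],"roll":0.12},{"translation":[0,0,0],"roll":0.12},{"translation":[0,0,0],"roll":0.12},{"translation":[0,0,0],"roll":0.12},{"translation":[0,0,0],"roll":0.12},{"translation":[0,0,0],"roll":0.12},{"translation":[0,0,0],"roll":0},{"translation":[0,0,0],"roll":0}])

```text
time: 3.72
tool_pos: [0.4534, 0.0195, 0.3257]
tool_rot: [3.142, -0.0, 1.524]
contact_force: [-0.8, -0.7, -0.2]
opening: 0.0912
grip_force: 0.0
```

```bash
python3 - <<'E'
from h import *
a=read_camera("wrist");cv2.imwrite("pics/w1.png",a[:,:,::-1])
o=observe();print(o["time"],o["tool_pos"],o["tool_rot"],o["qpos"])
for n in "gap top_shoe fulcrum fulcrum_top".split():
    r=search_frame("wrist",n);print(n,[(np.round(x["at"],3).tolist(),round(x["confidence"],2),proj("wrist",x["at"]).round().tolist()) for x in r[:3]])
E
```

```text
3.7667 [0.45346207 0.01944753 0.32573449] [ 3.14153071e+00 -3.74822933e-05  1.52461148e+00] [-1.26301598e-01  1.45497885e-01  1.51397796e+00  4.24869030e-05
  1.48205806e+00 -8.01205087e-02]
gap [([0.529, 0.166, 0.14], 0.94, [387.0, 47.0]), ([0.702, 0.178, 0.13], 0.58, [541.0, 29.0])]
top_shoe [([0.73, 0.178, 0.135], 0.7, [570.0, 26.0]), ([0.527, 0.167, 0.138], 0.69, [384.0, 47.0])]
fulcrum []
fulcrum_top [([0.534, 0.078, 0.094], 0.85, [382.0, 128.0]), ([0.372, 0.135, 0.01], 0.32, [269.0, 93.0])]
```

View pics/w1.png

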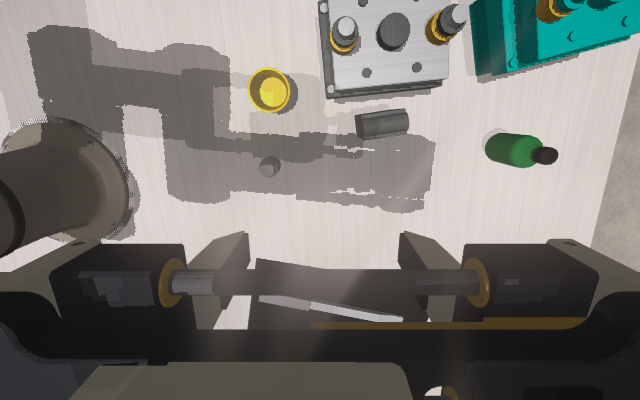

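The wrist view shows the shoe's front edge running from about (326,97) to (448,84), and the fulcrum ridge at about (382,117). I crop in for exact corners.

```bash
python3 - <<'E'
from h import *
b=cv2.imread("pics/w1.png")[0:145,310:470]
cv2.imwrite("pics/w1c.png",cv2.resize(b,None,fx=4,fy=4,interpolation=cv2.INTER_CUBIC))
E
```

```text
(no output)
```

View pics/w1c.png

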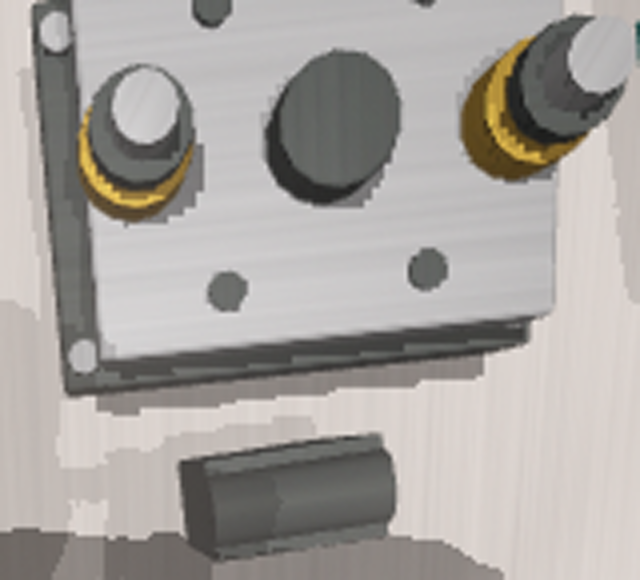

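```bash
python3 - <<'E'
from h import *
f=lambda u,v,z:unproj("wrist",(u/4+310,v/4),z)
for z in(.137,.140):
  L,R=f(100,360,z),f(551,317,z);print(z,L,R,np.linalg.norm(R-L),(L+R)/2,np.degrees(np.arctan2(*(R-L)[1::-1])))
L=f(66,393,.096);print("low L",L)
for p in[(212,505),(393,490)]:print("ridge",f(*p,.1))
for p in[(180,463),(212,558)]:print("fulc base",f(*p,0.0),f(*p,.1),f(*p,.09))
# top-view check of predicted points
for P in[(.535,.08,.1),(.54,.13,.137)]:print(proj("top",P))
# bar in top view (crop px -> full px), z 6-16mm
g=lambda u,v,z:unproj("top",(u/3.4+300,v/3.3+120),z)
T=g(631,231,.009);H=g(562,526,.019);print("bar",T,H,np.linalg.norm((T-H)[:2]),np.arctan2(*(T-H)[1::-1]))
E
```

```text
0.137 [0.47090905 0.12497877 0.137     ] [0.59985791 0.13029188 0.137     ] 0.12905827268161407 [0.53538348 0.12763532 0.137     ] 2.3594349467837197
0.14 [0.47078209 0.12475202 0.14      ] [0.59861926 0.13001932 0.14      ] 0.12794564159102698 [0.53470068 0.12738567 0.14      ] 2.3594349467837166
low L [0.46125492 0.1185914  0.096     ]
ridge [0.50780285 0.08124696 0.1       ]
ridge [0.56733984 0.08317918 0.1       ]
fulc base [0.50817643 0.09411752 0.        ] [0.49745562 0.09505761 0.1       ] [0.4985277 0.0949636 0.09     ]
fulc base [0.52104636 0.0550574  0.        ] [0.50767185 0.06405143 0.1       ] [0.5090093  0.06315202 0.09      ]
[365.86359051 207.67009815]
[349.3903422  205.24178999]
bar [ 0.59393682 -0.30587754  0.009     ] [ 0.31535565 -0.23063584  0.019     ] 0.2885633005724101 -0.26379475141045833
```

The front edge's middle is at (0.535, 0.1275). The measured width of 129 mm fits the 130 mm given. The ridge's middle is at (0.5375, 0.082), 45 mm in front, with a length of 60 mm as given. Die +x has a yaw of 1.612. The bar's measured length of 289 mm fits, with a yaw of -0.264 and bar_mid near (0.425, -0.260). I move above the bar.

Emit:
step_arm(commands=[{"translation":[-35,-2,0],"roll":0},{"translation":[-35,-2,0],"roll":0},{"translation":[-35,-2,0],"roll":0},{"translation":[-35,-2,0],"roll":0},{"translation":[-35,-2,0],"roll":0},{"translation":[-35,-2,0],"roll":0},{"translation":[-35,-2,0],"roll":0},{"translation":[-35,-2,0],"roll":0}])

```text
time: 4.63
tool_pos: [0.423, -0.2611, 0.3258]
tool_rot: [3.141, 0.0, 1.522]
contact_force: [0.1, 0.5, 0.3]
opening: 0.092
grip_force: 0.0
```

Emit:
step_arm(commands=[{"translation":[0,0,10],"roll":0.119},{"translation":[0,0,10],"roll":0.119},{"translation":[0,0,10],"roll":0.119},{"translation":[0,0,10],"roll":0.119},{"translation":[0,0,10],"roll":0.119},{"translation":[0,0,10],"roll":0.119},{"translation":[0,0,10],"roll":0.119},{"translation":[0,0,10],"roll":0.119},{"translation":[0,0,10],"roll":0.119},{"translation":[0,0,10],"roll":0.119},{"translation":[0,0,10],"roll":0.119},{"translation":[0,0,10],"roll":0.119},{"translation":[0,0,10],"roll":0.119},{"translation":[0,0,10],"roll":0.119},{"translation":[0,0,10],"roll":0.119},{"translation":[0,0,0],"roll":0},{"translation":[0,0,0],"roll":0}])

```text
time: 6.05
tool_pos: [0.4234, -0.2593, 0.1755]
tool_rot: [-3.141, 0.001, -0.26]
contact_force: [-0.1, 0.5, 0.6]
opening: 0.0917
grip_force: 0.0
```

```bash
python3 - <<'E'
from h import *
a=read_camera("wrist");cv2.imwrite("pics/w2.png",a[:,:,::-1])
o=observe();print(o["time"],o["tool_pos"],o["tool_rot"],o["qpos"],o["contact_force"])
for n in "bar_mid bar_tip mat".split():
    r=search_frame("wrist",n);print(n,[(np.round(x["at"],3).tolist(),round(x["confidence"],2),proj("wrist",x["at"]).round().tolist()) for x in r[:3]])
E
```

```text
6.1 [ 0.42367164 -0.25951155  0.17602184] [-3.14157640e+00 -1.82882717e-04 -2.59876498e-01] [-7.04028484e-01  3.39754181e-01  1.67817571e+00  1.03437065e-04
  1.12350461e+00  1.12659961e+00] [-0.05428326  0.11306323  0.26218484]
bar_mid [([0.468, -0.269, 0.014], 0.89, [323.0, 144.0])]
bar_tip [([0.474, -0.272, 0.014], 0.72, [323.0, 138.0]), ([0.531, 0.068, 0.021], 0.34, [18.0, 168.0])]
mat [([0.489, -0.292, 0.004], 0.65, [338.0, 120.0]), ([0.481, 0.125, 0.009], 0.36, [10.0, 217.0])]
```

View pics/w2.png

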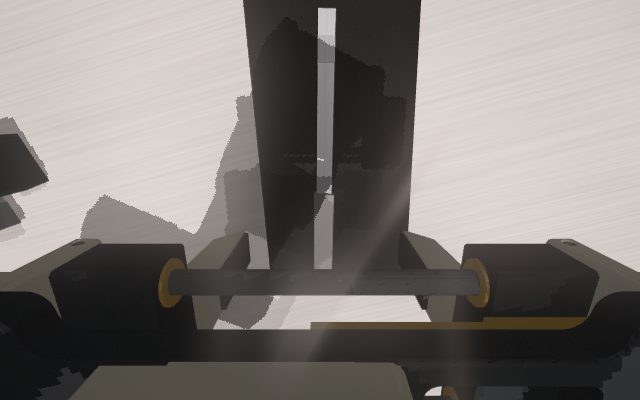

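The wrist picture shows the bar's tip end at (327,8) and its body running down to (323,268). I compute the offsets from these pixels.

```bash
python3 - <<'E'
from h import *
o=observe();y=o["tool_rot"][2];R=np.array([[np.cos(y),np.sin(y)],[np.sin(y),-np.cos(y)]])
im=cv2.imread("pics/w2.png").astype(int).sum(2)
for v in(12,30,100,180,200,230,260):
  row=im[v,295:355];d=np.diff(row);print(v,295+np.argmax(d),295+np.argmin(d),row[20:40:4])
for uv,z in[((327,8),.009),((327,34),.009),((327,63),.009),((326,63),.015),((325,195),.015),((324,260),.015)]:
  P=unproj("wrist",uv,z);print(uv,P.round(4),((P[:2]-o["tool_pos"][:2])@R*1000).round(1))
E
```

```text
12 317 335 [119 585 588 578 584]
30 317 334 [125 594 598 589 595]
100 316 333 [ 91 392 381 386 390]
180 316 331 [ 98 245 245 246 240]
200 323 333 [185 184 211 400 460]
230 313 332 [386 383 386 389 399]
260 313 331 [384 387 393 437 406]
(327, 8) [ 0.5965 -0.3085  0.009 ] [179.5   2.5]
(327, 34) [ 0.5741 -0.3026  0.009 ] [156.3   2.6]
(327, 63) [ 0.5478 -0.2957  0.009 ] [129.1   2.7]
(326, 63) [ 0.5472 -0.2944  0.015 ] [128.1   1.6]
(325, 195) [ 0.4101 -0.2569  0.015 ] [-14.    0.9]
(324, 260) [ 0.3278 -0.2337  0.015 ] [-99.5  -0.2]
```

Emit:
step_arm(commands=[{"translation":[5,1,20],"roll":0.01},{"translation":[0,0,30],"roll":0},{"translation":[0,0,30],"roll":0},{"translation":[0,0,30],"roll":0},{"translation":[0,0,30],"roll":0},{"translation":[0,0,14],"roll":0},{"translation":[0,0,8],"roll":0},{"translation":[0,0,4],"roll":0},{"translation":[0,0,3],"roll":0},{"translation":[0,0,0],"roll":0},{"translation":[0,0,0],"roll":0}])

```text
time: 7.17
tool_pos: [0.4287, -0.2621, 0.0077]
tool_rot: [3.141, -0.002, -0.274]
contact_force: [-0.6, -0.0, 0.0]
opening: 0.0918
grip_force: 0.0
```

Emit:
step_arm(commands=[{"translation":[0,0,2.5],"roll":0},{"translation":[0,0,0],"roll":0}])

```text
time: 7.33
tool_pos: [0.4284, -0.2619, 0.0046]
tool_rot: [3.141, -0.001, -0.274]
contact_force: [0.3, -0.4, 0.4]
opening: 0.0918
grip_force: 0.0
```

Emit:
step_arm(commands=[{"translation":[0,0,0],"roll":0},{"translation":[0,0,0],"roll":0},{"translation":[0,0,0],"roll":0},{"translation":[0,0,0],"roll":0},{"translation":[0,0,0],"roll":0},{"translation":[0,0,0],"roll":0},{"translation":[0,0,0],"roll":0},{"translation":[0,0,0],"roll":0},{"translation":[0,0,0],"roll":0},{"translation":[0,0,0],"roll":0},{"translation":[0,0,0],"roll":0},{"translation":[0,0,0],"roll":0}], fingers=0, grip_force=50)

```text
time: 8.33
tool_pos: [0.4281, -0.2615, 0.0042]
tool_rot: [-3.141, 0.0, -0.274]
contact_force: [0.6, -0.8, 0.8]
opening: 0.0173
grip_force: 50.0
```

Emit:
step_arm(commands=[{"translation":[0,0,-5],"roll":0},{"translation":[0,0,-10],"roll":0},{"translation":[0,0,-20],"roll":0},{"translation":[0,0,-25],"roll":0},{"translation":[0,0,-25],"roll":0},{"translation":[0,0,-25],"roll":0},{"translation":[0,0,-20],"roll":0},{"translation":[0,0,-10],"roll":0},{"translation":[0,0,0],"roll":0},{"translation":[0,0,0],"roll":0}])

```text
time: 9.17
tool_pos: [0.4279, -0.2615, 0.1446]
tool_rot: [3.141, -0.001, -0.274]
contact_force: [-0.5, -0.0, -4.8]
opening: 0.0174
grip_force: 50.0
```

Emit:
step_arm(commands=[{"translation":[0,0,0],"roll":-0.03},{"translation":[0,0,0],"roll":-0.07},{"translation":[0,0,0],"roll":-0.11},{"translation":[0,0,0],"roll":-0.11},{"translation":[0,0,0],"roll":-0.11},{"translation":[0,0,0],"roll":-0.11},{"translation":[0,0,0],"roll":-0.11},{"translation":[0,0,0],"roll":-0.11},{"translation":[0,0,0],"roll":-0.11},{"translation":[0,0,0],"roll":-0.11},{"translation":[0,0,0],"roll":-0.11},{"translation":[0,0,0],"roll":-0.11},{"translation":[0,0,0],"roll":-0.11},{"translation":[0,0,0],"roll":-0.11},{"translation":[0,0,0],"roll":-0.11},{"translation":[0,0,0],"roll":-0.11},{"translation":[0,0,0],"roll":-0.11},{"translation":[0,0,0],"roll":-0.09},{"translation":[0,0,0],"roll":-0.046},{"translation":[0,0,0],"roll":0}])

```text
time: 10.83
tool_pos: [0.4273, -0.261, 0.1428]
tool_rot: [-3.139, -0.002, 1.613]
contact_force: [0.2, 0.0, -4.5]
opening: 0.0174
grip_force: 50.0
```

```bash
python3 - <<'E'
from h import *
o=observe();print({k:np.round(o[k],3).tolist() for k in o})
E
```

```text
{'time': 10.833, 'qpos': [-0.702, 0.387, 1.71, 0.0, 1.048, -0.744], 'qvel': [-0.0, -0.004, -0.004, 0.002, 0.001, 0.089], 'joint_efforts': [0.014, -44.789, -22.811, 0.032, 0.125, -0.793], 'tool_pos': [0.427, -0.261, 0.143], 'tool_rot': [-3.139, -0.002, 1.613], 'contact_force': [0.244, 0.045, -4.463], 'torque': [-0.167, 0.008, -0.025], 'grip_force': 49.997, 'opening': 0.017}
```

Emit:
step_arm(commands=[{"translation":[10,10,0],"roll":0},{"translation":[20,21,0],"roll":0},{"translation":[26,27,0],"roll":0},{"translation":[26,27,0],"roll":0},{"translation":[20,21,0],"roll":0},{"translation":[12,12,0],"roll":0},{"translation":[5,6,0],"roll":0},{"translation":[0,0,0],"roll":0},{"translation":[0,0,0],"roll":0},{"translation":[0,0,0],"roll":0}])

```text
time: 11.67
tool_pos: [0.5461, -0.1385, 0.1437]
tool_rot: [-3.14, -0.0, 1.61]
contact_force: [-0.9, -0.4, -4.3]
opening: 0.0175
grip_force: 50.0
```

```bash
python3 - <<'E'
from h import *
a=read_camera("wrist");o=observe();print(o["time"],o["tool_pos"],o["tool_rot"])
b=a[0:300,230:490,::-1]
c=get_calibration("wrist")
import pickle;pickle.dump((c,o),open("w3.pkl","wb"));cv2.imwrite("pics/w3f.png",a[:,:,::-1])
cv2.imwrite("pics/w3.png",cv2.resize(b,None,fx=2,fy=2,interpolation=cv2.INTER_CUBIC))
for n in "gap fulcrum_top bar_tip".split():
    r=search_frame("wrist",n);print(n,[(np.round(x["at"],3).tolist(),round(x["confidence"],2),proj("wrist",x["at"]).round().tolist()) for x in r[:3]])
print("pred", proj("wrist",(.535,.1275,.137)),proj("wrist",(.5375,.082,.1)))
E
```

```text
11.7167 [ 0.54615227 -0.13868782  0.14395004] [-3.14060183e+00 -1.46477936e-04  1.61000459e+00]
gap []
fulcrum_top []
bar_tip [([0.547, -0.072, 0.154], 0.73, [331.0, 140.0])]
pred [ 323.29836539 -407.74988973] [ 324.5857662  -156.05311379]
```

View pics/w3.png

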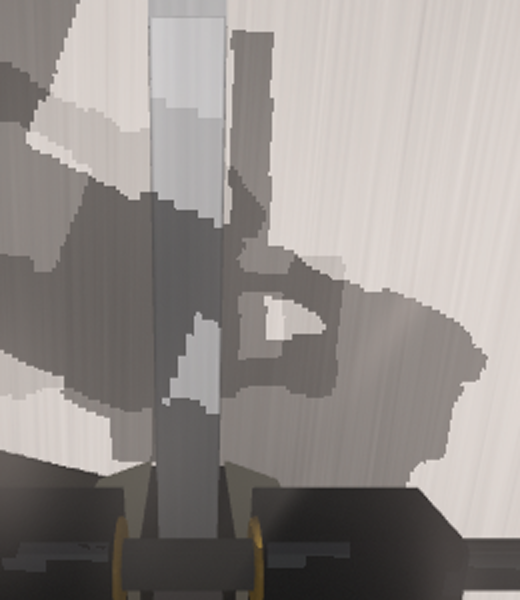

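The bar is centred in the view: the step edge is at about (323.5,8) and the body at about (324,270). I use the step edge and the scene view to check the bar's pitch.

```bash
python3 - <<'E'
from h import *
o=observe();p=o["tool_pos"];y=o["tool_rot"][2];d=np.array([np.cos(y),np.sin(y),0])
for deg in(-4,-2,0,2,4):
  t=np.radians(deg);ax=d*np.cos(t)+[0,0,np.sin(t)];up=-d*np.sin(t)+np.array([0,0,np.cos(t)])
  B=p+[0,0,-.0012+.006]
  print(deg,"step",proj("wrist",B+ax*.125+up*.006).round(1),"width px",(282*.018/ (np.linalg.inv(get_calibration("wrist")["world_from_camera"])@np.append(B+ax*.125+up*.006,1))[2]).round(2),"tip scene",proj("scene",B+ax*.175).round(1),"handle scene",proj("scene",B-ax*.115).round(1))
a=read_camera("scene");b=a[190:310,220:380,::-1];cv2.imwrite("pics/s3.png",cv2.resize(b,None,fx=5,fy=5,interpolation=cv2.INTER_CUBIC))
g=cv2.imread("pics/w3f.png").astype(int).sum(2);print([ (v,int(g[v,318:330].mean())) for v in range(4,14)], g[20,295:355])
E
```

```text
-4 step [325.5  16.1] width px -36.97 tip scene [301.5 223.1] handle scene [280.2 301.7]
-2 step [325.5  12.9] width px -38.13 tip scene [301.5 221.7] handle scene [280.3 302.7]
0 step [325.6  10. ] width px -39.36 tip scene [301.4 220.2] handle scene [280.4 303.6]
2 step [325.7   7.2] width px -40.65 tip scene [301.3 218.9] handle scene [280.6 304.4]
4 step [325.8   4.7] width px -42.0 tip scene [301.2 217.5] handle scene [280.7 305.2]
[(4, 540), (5, 541), (6, 541), (7, 539), (8, 509), (9, 579), (10, 581), (11, 581), (12, 582), (13, 582)] [621 619 623 632 627 627 629 626 621 459 541 605 614 614 613 610 605 601
 598 601 603 599 593 587 585 582 580 578 579 583 588 590 586 583 584 588
 592 592 593 592 587 582 582 578 578 585 569 476 526 611 397 379 381 370
 369 370 365 376 384 381]
```

View pics/s3.png

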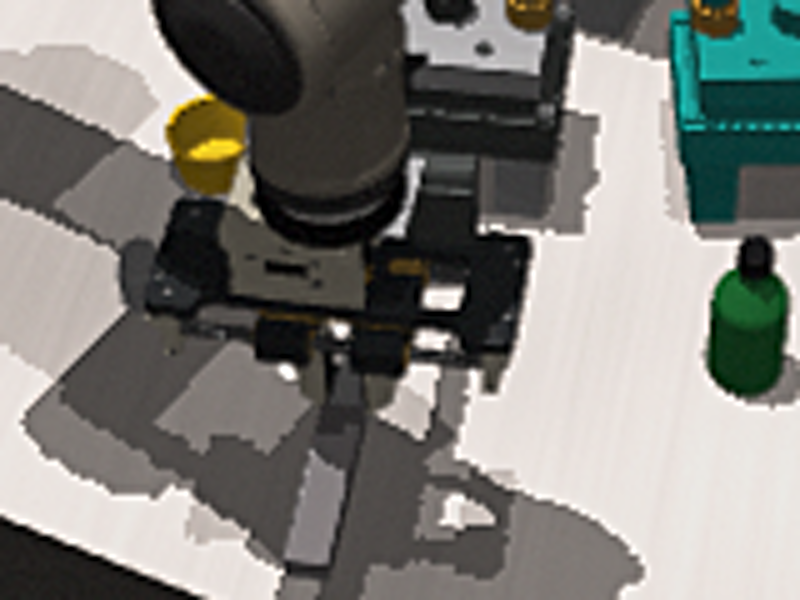

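Pitch is about 0 ±2°. I'll touch the ridge with the tip region to get the exact height.

Emit:
step_arm(commands=[{"translation":[8,0,0],"roll":0},{"translation":[15,0,0],"roll":0},{"translation":[18,0,0],"roll":0},{"translation":[15,0,0],"roll":0},{"translation":[8,0,0],"roll":0},{"translation":[0,0,8],"roll":0},{"translation":[0,0,10],"roll":0},{"translation":[0,0,8],"roll":0},{"translation":[0,0,5],"roll":0},{"translation":[0,0,2],"roll":0},{"translation":[0,0,0],"roll":0},{"translation":[0,0,0],"roll":0}])

```text
time: 12.92
tool_pos: [0.5446, -0.0742, 0.1111]
tool_rot: [-3.141, -0.0, 1.611]
contact_force: [0.1, 0.1, -4.9]
opening: 0.0173
grip_force: 50.0
```

Emit:
step_arm(commands=[{"translation":[0,0,2],"roll":0},{"translation":[0,0,1],"roll":0},{"translation":[0,0,0],"roll":0},{"translation":[0,0,0],"roll":0}])

```text
time: 13.25
tool_pos: [0.5445, -0.0737, 0.1083]
tool_rot: [3.141, -0.0, 1.612]
contact_force: [-0.2, -1.0, -5.2]
opening: 0.0175
grip_force: 50.0
```

Emit:
step_arm(commands=[{"translation":[0,0,1.5],"roll":0},{"translation":[0,0,1],"roll":0},{"translation":[0,0,0],"roll":0},{"translation":[0,0,0],"roll":0}])

```text
time: 13.58
tool_pos: [0.5444, -0.0737, 0.1056]
tool_rot: [-3.141, -0.0, 1.612]
contact_force: [0.0, 0.0, -4.6]
opening: 0.0172
grip_force: 50.0
```

```bash
python3 - <<'E'
from h import *
o=observe();print({k:np.round(o[k],3).tolist() for k in("contact_force","torque","tool_pos")})
E
```

```text
{'contact_force': [0.038, 0.014, -4.565], 'torque': [-0.053, 0.08, 0.002], 'tool_pos': [0.544, -0.074, 0.106]}
```

Emit:
step_arm(commands=[{"translation":[0,0,1],"roll":0},{"translation":[0,0,1],"roll":0},{"translation":[0,0,0],"roll":0},{"translation":[0,0,0],"roll":0}])

```text
time: 13.92
tool_pos: [0.5444, -0.0737, 0.1036]
tool_rot: [-3.141, -0.0, 1.612]
contact_force: [-0.2, -0.6, -5.5]
opening: 0.0177
grip_force: 50.0
```

```bash
python3 - <<'E'
from h import *
o=observe();print({k:np.round(o[k],3).tolist() for k in("contact_force","torque","tool_pos")})
E
```

```text
{'contact_force': [-0.208, -0.569, -5.5], 'torque': [-0.148, 0.007, -0.027], 'tool_pos': [0.544, -0.074, 0.104]}
```

Emit:
step_arm(commands=[{"translation":[0,0,1],"roll":0},{"translation":[0,0,1],"roll":0},{"translation":[0,0,0],"roll":0},{"translation":[0,0,0],"roll":0}])

```text
time: 14.25
tool_pos: [0.5444, -0.0737, 0.1016]
tool_rot: [-3.141, -0.0, 1.612]
contact_force: [0.3, -0.6, -4.7]
opening: 0.0175
grip_force: 50.0
```

```bash
python3 - <<'E'
from h import *
o=observe();print({k:np.round(o[k],3).tolist() for k in("contact_force","torque","tool_pos")})
E
```

```text
{'contact_force': [0.284, -0.647, -4.671], 'torque': [-0.124, 0.101, -0.017], 'tool_pos': [0.544, -0.074, 0.102]}
```

Emit:
step_arm(commands=[{"translation":[0,0,1],"roll":0},{"translation":[0,0,0.5],"roll":0},{"translation":[0,0,0],"roll":0},{"translation":[0,0,0],"roll":0}])

```text
time: 14.58
tool_pos: [0.5445, -0.0737, 0.1002]
tool_rot: [3.141, -0.0, 1.612]
contact_force: [-0.1, -0.4, -3.8]
opening: 0.0171
grip_force: 50.0
```

```bash
python3 - <<'E'
from h import *
o=observe();print({k:np.round(o[k],3).tolist() for k in("contact_force","torque","tool_pos")})
E
```

```text
{'contact_force': [-0.116, -0.386, -3.849], 'torque': [-0.04, 0.04, 0.034], 'tool_pos': [0.545, -0.074, 0.1]}
```

Emit:
step_arm(commands=[{"translation":[0,0,1],"roll":0},{"translation":[0,0,0],"roll":0},{"translation":[0,0,0],"roll":0}])

```text
time: 14.83
tool_pos: [0.5446, -0.0738, 0.0993]
tool_rot: [3.141, -0.0, 1.612]
contact_force: [0.1, -0.6, -3.5]
opening: 0.0175
grip_force: 50.0
```

```bash
python3 - <<'E'
from h import *
o=observe();print({k:np.round(o[k],3).tolist() for k in("contact_force","torque","tool_pos")})
E
```

```text
{'contact_force': [0.146, -0.626, -3.51], 'torque': [-0.033, 0.055, 0.007], 'tool_pos': [0.545, -0.074, 0.099]}
```

The bar touches the ridge at TCP z ≈ 0.1003, so pitch is about 0. I raise it 2 mm and insert.

Emit:
step_arm(commands=[{"translation":[0,0,-2],"roll":0},{"translation":[0,0,0],"roll":0},{"translation":[6,0,0],"roll":0},{"translation":[8,0,0],"roll":0},{"translation":[8,0,0],"roll":0},{"translation":[6,0,0],"roll":0},{"translation":[3,0,0],"roll":0},{"translation":[0,0,0],"roll":0},{"translation":[0,0,0],"roll":0}])

```text
time: 15.58
tool_pos: [0.5432, -0.0424, 0.1012]
tool_rot: [3.142, -0.0, 1.613]
contact_force: [0.3, -0.5, -4.5]
opening: 0.0172
grip_force: 50.0
```

Emit:
step_arm(commands=[{"translation":[4,0,0],"roll":0},{"translation":[4,0,0],"roll":0},{"translation":[4,0,0],"roll":0},{"translation":[3,0,0],"roll":0},{"translation":[0,0,0],"roll":0},{"translation":[0,0,0],"roll":0}])

```text
time: 16.08
tool_pos: [0.5426, -0.0275, 0.1012]
tool_rot: [-3.142, -0.0, 1.612]
contact_force: [0.3, 0.0, -5.2]
opening: 0.0174
grip_force: 50.0
```

Emit:
step_arm(commands=[{"translation":[2,0,0],"roll":0},{"translation":[0,0,2],"roll":0},{"translation":[0,0,2],"roll":0},{"translation":[0,0,2],"roll":0},{"translation":[0,0,2],"roll":0},{"translation":[0,0,0],"roll":0},{"translation":[0,0,0],"roll":0}], grip_force=60)

```text
time: 16.67
tool_pos: [0.5427, -0.0259, 0.0933]
tool_rot: [3.141, -0.0, 1.611]
contact_force: [0.9, -1.5, 1.1]
opening: 0.017
grip_force: 60.0
```

```bash
cat > o.py <<'E'
from h import *
o=observe();print({k:np.round(o[k],3).tolist() for k in("time","contact_force","torque","tool_pos","opening")})
E
python3 o.py
```

```text
{'time': 16.667, 'contact_force': [0.867, -1.467, 1.102], 'torque': [0.3, 0.058, 0.047], 'tool_pos': [0.543, -0.026, 0.093], 'opening': 0.017}
```

Emit:
step_arm(commands=[{"translation":[0,0,1.5],"roll":0},{"translation":[0,0,1.5],"roll":0},{"translation":[0.5,0,1],"roll":0},{"translation":[0,0,0],"roll":0},{"translation":[0,0,0],"roll":0}])

```text
time: 17.08
tool_pos: [0.5428, -0.0258, 0.0896]
tool_rot: [3.141, 0.001, 1.612]
contact_force: [-0.2, -4.4, 4.9]
opening: 0.0173
grip_force: 60.0
```

```bash
python3 o.py
```

```text
{'time': 17.083, 'contact_force': [-0.191, -4.396, 4.934], 'torque': [-0.306, 0.188, 0.042], 'tool_pos': [0.543, -0.026, 0.09], 'opening': 0.017}
```

Emit:
step_arm(commands=[{"translation":[0,0,1.5],"roll":0},{"translation":[0,0,1.5],"roll":0},{"translation":[0,0,1],"roll":0},{"translation":[0,0,0],"roll":0},{"translation":[0,0,0],"roll":0}])

```text
time: 17.5
tool_pos: [0.5432, -0.0257, 0.0879]
tool_rot: [3.139, 0.001, 1.612]
contact_force: [-6.9, -3.7, 22.3]
opening: 0.0172
grip_force: 60.0
```

```bash
python3 o.py
```

```text
{'time': 17.5, 'contact_force': [-6.899, -3.662, 22.325], 'torque': [-0.087, 1.218, 0.083], 'tool_pos': [0.543, -0.026, 0.088], 'opening': 0.017}
```

Emit:
step_arm(commands=[{"translation":[0,0,1.5],"roll":0},{"translation":[0,0,1.5],"roll":0},{"translation":[0,0,0],"roll":0},{"translation":[0,0,0],"roll":0}])

```text
time: 17.83
tool_pos: [0.5434, -0.0256, 0.0853]
tool_rot: [3.138, 0.001, 1.612]
contact_force: [-6.9, -2.4, 25.1]
opening: 0.0177
grip_force: 60.0
```

```bash
python3 o.py
```

```text
{'time': 17.833, 'contact_force': [-6.909, -2.399, 25.119], 'torque': [0.094, 1.347, 0.108], 'tool_pos': [0.543, -0.026, 0.085], 'opening': 0.018}
```

Emit:
step_arm(commands=[{"translation":[0.2,-0.5,1],"roll":0},{"translation":[0.2,0,1],"roll":0},{"translation":[0.1,0,1],"roll":0},{"translation":[0,0,0],"roll":0},{"translation":[0,0,0],"roll":0}])

```text
time: 18.25
tool_pos: [0.5437, -0.0254, 0.0828]
tool_rot: [3.136, 0.002, 1.612]
contact_force: [-4.5, -3.4, 27.1]
opening: 0.0174
grip_force: 60.0
```

Emit:
step_arm(commands=[{"translation":[0.2,0,1],"roll":0},{"translation":[0.2,0,1],"roll":0},{"translation":[0.2,0,1],"roll":0},{"translation":[0,0,0],"roll":0},{"translation":[0,0,0],"roll":0}])

```text
time: 18.67
tool_pos: [0.5439, -0.0251, 0.0799]
tool_rot: [3.136, 0.002, 1.612]
contact_force: [-5.0, -4.4, 27.3]
opening: 0.0174
grip_force: 60.0
```

Emit:
step_arm(commands=[{"translation":[0.2,0,1],"roll":0},{"translation":[0.2,-0.3,1],"roll":0},{"translation":[0,0,0],"roll":0},{"translation":[0,0,0],"roll":0}])

```text
time: 19.0
tool_pos: [0.5441, -0.0249, 0.0781]
tool_rot: [3.134, 0.003, 1.612]
contact_force: [-3.2, -4.2, 28.5]
opening: 0.0174
grip_force: 60.0
```

Emit:
step_arm(commands=[{"translation":[0.2,0,1],"roll":0},{"translation":[0.2,-0.3,1],"roll":0},{"translation":[0,0,0],"roll":0},{"translation":[0,0,0],"roll":0}])

```text
time: 19.33
tool_pos: [0.5441, -0.0246, 0.0763]
tool_rot: [3.134, 0.003, 1.612]
contact_force: [-4.0, -5.3, 28.1]
opening: 0.0175
grip_force: 60.0
```

Emit:
step_arm(commands=[{"translation":[0.2,0,1],"roll":0},{"translation":[0.2,-0.3,1],"roll":0},{"translation":[0,0,0],"roll":0},{"translation":[0,0,0],"roll":0}])

```text
time: 19.67
tool_pos: [0.5442, -0.0245, 0.0751]
tool_rot: [3.132, 0.004, 1.613]
contact_force: [-5.5, -5.8, 33.4]
opening: 0.0175
grip_force: 60.0
```

Emit:
step_arm(commands=[{"translation":[0,0,0.7],"roll":0},{"translation":[0,0,0.5],"roll":0},{"translation":[0,0,0],"roll":0},{"translation":[0,0,0],"roll":0}])

```text
time: 20.0
tool_pos: [0.5443, -0.0244, 0.0747]
tool_rot: [3.132, 0.004, 1.613]
contact_force: [-7.2, -5.6, 40.4]
opening: 0.0175
grip_force: 60.0
```

```bash
python3 o.py
```

```text
{'time': 20.0, 'contact_force': [-7.163, -5.572, 40.4], 'torque': [-0.47, 1.316, 0.26], 'tool_pos': [0.544, -0.024, 0.075], 'opening': 0.018}
```

Force rose 7 N for only 0.4 mm of travel, so the shoe is on its collars. I press a little more and hold for a moment.

Emit:
step_arm(commands=[{"translation":[0,0,0.5],"roll":0},{"translation":[0,0,0.5],"roll":0},{"translation":[0,0,0],"roll":0},{"translation":[0,0,0],"roll":0},{"translation":[0,0,0],"roll":0},{"translation":[0,0,0],"roll":0}])

```text
time: 20.5
tool_pos: [0.5444, -0.0244, 0.0744]
tool_rot: [3.131, 0.004, 1.613]
contact_force: [-8.4, -5.2, 46.1]
opening: 0.0174
grip_force: 60.0
```

Emit:
step_arm(commands=[{"translation":[0,0,0],"roll":0},{"translation":[0,0,0],"roll":0},{"translation":[0,0,0],"roll":0},{"translation":[0,0,0],"roll":0},{"translation":[0,0,0],"roll":0},{"translation":[0,0,0],"roll":0},{"translation":[0,0,0],"roll":0},{"translation":[0,0,0],"roll":0}])

```text
time: 21.17
tool_pos: [0.5444, -0.0244, 0.0744]
tool_rot: [3.131, 0.004, 1.613]
contact_force: [-9.2, -4.3, 44.6]
opening: 0.0175
grip_force: 60.0
```

Emit:
step_arm(commands=[{"translation":[0,0,0.7],"roll":0},{"translation":[0,0,0],"roll":0},{"translation":[0,0,0],"roll":0},{"translation":[0,0,0],"roll":0},{"translation":[0,0,0],"roll":0},{"translation":[0,0,0],"roll":0},{"translation":[0,0,0],"roll":0},{"translation":[0,0,0],"roll":0},{"translation":[0,0,0],"roll":0}])

```text
time: 21.92
tool_pos: [0.5445, -0.0243, 0.0743]
tool_rot: [3.131, 0.004, 1.613]
contact_force: [-9.8, -4.4, 50.2]
opening: 0.0177
grip_force: 60.1
```

Emit:
step_arm(commands=[{"translation":[0,0,-1.5],"roll":0},{"translation":[0,0,-1.5],"roll":0},{"translation":[0,0,-1.5],"roll":0},{"translation":[0,0,-1],"roll":0},{"translation":[0,0,0],"roll":0},{"translation":[0,0,0],"roll":0}])

```text
time: 22.42
tool_pos: [0.5439, -0.0246, 0.0759]
tool_rot: [3.134, 0.003, 1.612]
contact_force: [-0.7, -6.1, 18.6]
opening: 0.017
grip_force: 60.0
```

Emit:
step_arm(commands=[{"translation":[0,0,-1.5],"roll":0},{"translation":[0,0,-1],"roll":0},{"translation":[0,0,0],"roll":0},{"translation":[0,0,0],"roll":0}])

```text
time: 22.75
tool_pos: [0.5434, -0.0247, 0.0767]
tool_rot: [3.136, 0.003, 1.612]
contact_force: [2.6, -7.9, 6.3]
opening: 0.0174
grip_force: 60.0
```

```bash
python3 o.py
```

```text
{'time': 22.75, 'contact_force': [2.644, -7.94, 6.287], 'torque': [-1.212, -0.413, 0.034], 'tool_pos': [0.543, -0.025, 0.077], 'opening': 0.017}
```

Emit:
step_arm(commands=[{"translation":[-1,0,-0.5],"roll":0},{"translation":[-2,0,-0.5],"roll":0},{"translation":[-2,0,0],"roll":0},{"translation":[0,0,0],"roll":0},{"translation":[0,0,0],"roll":0}])

```text
time: 23.17
tool_pos: [0.5413, -0.0263, 0.0763]
tool_rot: [3.141, -0.003, 1.611]
contact_force: [2.7, 5.6, 3.3]
opening: 0.0171
grip_force: 60.1
```

```bash
python3 o.py
```

```text
{'time': 23.167, 'contact_force': [2.7, 5.608, 3.334], 'torque': [1.086, -0.231, -0.338], 'tool_pos': [0.541, -0.026, 0.076], 'opening': 0.017}
```

Emit:
step_arm(commands=[{"translation":[0,0,-1],"roll":0},{"translation":[0,0,-1],"roll":0},{"translation":[-3,0,0],"roll":0},{"translation":[-3,0,0],"roll":0},{"translation":[0,0,0],"roll":0},{"translation":[0,0,0],"roll":0}])

```text
time: 23.67
tool_pos: [0.541, -0.0343, 0.0778]
tool_rot: [-3.14, -0.0, 1.611]
contact_force: [-0.2, 0.3, -4.7]
opening: 0.0173
grip_force: 60.0
```

```bash
python3 o.py
```

```text
{'time': 23.667, 'contact_force': [-0.173, 0.328, -4.659], 'torque': [-0.164, 0.009, 0.003], 'tool_pos': [0.541, -0.034, 0.078], 'opening': 0.017}
```

Emit:
step_arm(commands=[{"translation":[-4,0,0],"roll":0},{"translation":[-8,0,0],"roll":0},{"translation":[-12,0,0],"roll":0},{"translation":[-16,0,0],"roll":0},{"translation":[-20,0,0],"roll":0},{"translation":[-20,0,0],"roll":0},{"translation":[-16,0,0],"roll":0},{"translation":[-10,0,0],"roll":0},{"translation":[-4,0,0],"roll":0},{"translation":[0,0,-10],"roll":0},{"translation":[0,0,-20],"roll":0},{"translation":[0,0,-20],"roll":0},{"translation":[0,0,-15],"roll":0},{"translation":[0,0,0],"roll":0},{"translation":[0,0,0],"roll":0}])

```text
time: 24.92
tool_pos: [0.5463, -0.1433, 0.1443]
tool_rot: [3.14, 0.001, 1.613]
contact_force: [-0.5, 1.1, -5.4]
opening: 0.0174
grip_force: 60.0
```

```bash
python3 - <<'E'
import o
from h import *
a=read_camera("scene");b=a[170:350,180:400,::-1];cv2.imwrite("pics/s4.png",cv2.resize(b,None,fx=3.3,fy=3.3,interpolation=cv2.INTER_CUBIC))
E
```

```text
{'time': 24.917, 'contact_force': [-0.534, 1.075, -5.399], 'torque': [-0.116, 0.086, 0.022], 'tool_pos': [0.546, -0.143, 0.144], 'opening': 0.017}
```

View pics/s4.png

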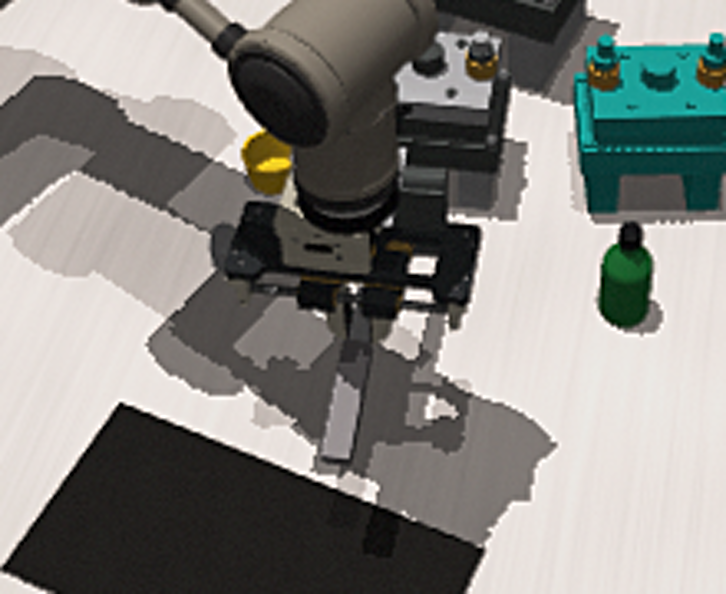

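The bar is out and the shoe stays up, with its dark gap visible at (450,125). The cup and bottle are undisturbed. I return to the mat.

Emit:
step_arm(commands=[{"translation":[-9,-10,0],"roll":0},{"translation":[-19,-21,0],"roll":0},{"translation":[-25,-27,0],"roll":0},{"translation":[-25,-27,0],"roll":0},{"translation":[-20,-21,0],"roll":0},{"translation":[-11,-12,0],"roll":0},{"translation":[-5,-5,0],"roll":0},{"translation":[0,0,0],"roll":0}])

```text
time: 25.63
tool_pos: [0.4261, -0.2636, 0.1425]
tool_rot: [-3.14, -0.001, 1.609]
contact_force: [0.1, 0.0, -4.6]
opening: 0.0175
grip_force: 60.0
```

Emit:
step_arm(commands=[{"translation":[0,0,0],"roll":0.03},{"translation":[0,0,0],"roll":0.07},{"translation":[0,0,0],"roll":0.11},{"translation":[0,0,0],"roll":0.11},{"translation":[0,0,0],"roll":0.11},{"translation":[0,0,0],"roll":0.11},{"translation":[0,0,0],"roll":0.11},{"translation":[0,0,0],"roll":0.11},{"translation":[0,0,0],"roll":0.11},{"translation":[0,0,0],"roll":0.11},{"translation":[0,0,0],"roll":0.11},{"translation":[0,0,0],"roll":0.11},{"translation":[0,0,0],"roll":0.11},{"translation":[0,0,0],"roll":0.11},{"translation":[0,0,0],"roll":0.11},{"translation":[0,0,0],"roll":0.11},{"translation":[0,0,0],"roll":0.11},{"translation":[0,0,0],"roll":0.09},{"translation":[0,0,0],"roll":0.046},{"translation":[0,0,0],"roll":0}])

```text
time: 27.3
tool_pos: [0.4282, -0.2617, 0.1427]
tool_rot: [-3.141, 0.001, -0.274]
contact_force: [0.2, 0.6, -4.2]
opening: 0.0174
grip_force: 60.0
```

Emit:
step_arm(commands=[{"translation":[0,0,15],"roll":0},{"translation":[0,0,25],"roll":0},{"translation":[0,0,25],"roll":0},{"translation":[0,0,15],"roll":0},{"translation":[0,0,8],"roll":0},{"translation":[0,0,5],"roll":0},{"translation":[0,0,0],"roll":0},{"translation":[0,0,0],"roll":0}])

```text
time: 27.97
tool_pos: [0.4283, -0.263, 0.0508]
tool_rot: [3.141, -0.001, -0.273]
contact_force: [-1.0, 0.5, -4.3]
opening: 0.0174
grip_force: 60.0
```

Emit:
step_arm(commands=[{"translation":[0,0,5],"roll":0},{"translation":[0,0,4],"roll":0},{"translation":[0,0,3],"roll":0},{"translation":[0,0,2],"roll":0},{"translation":[0,0,2],"roll":0},{"translation":[0,0,2],"roll":0},{"translation":[0,0,2],"roll":0},{"translation":[0,0,2],"roll":0},{"translation":[0,0,2],"roll":0},{"translation":[0,0,2],"roll":0},{"translation":[0,0,0],"roll":0},{"translation":[0,0,0],"roll":0}], grip_force=20)

```text
time: 28.97
tool_pos: [0.4278, -0.2629, 0.0243]
tool_rot: [-3.142, -0.0, -0.274]
contact_force: [0.4, 0.2, -4.6]
opening: 0.0179
grip_force: 20.0
```

Emit:
step_arm(commands=[{"translation":[0,0,2],"roll":0},{"translation":[0,0,2],"roll":0},{"translation":[0,0,2],"roll":0},{"translation":[0,0,2],"roll":0},{"translation":[0,0,2],"roll":0},{"translation":[0,0,2],"roll":0},{"translation":[0,0,0],"roll":0},{"translation":[0,0,0],"roll":0}])

```text
time: 29.63
tool_pos: [0.4275, -0.2627, 0.0121]
tool_rot: [-3.141, 0.001, -0.274]
contact_force: [-0.0, 0.1, -3.3]
opening: 0.0177
grip_force: 20.0
```

Emit:
step_arm(commands=[{"translation":[0,0,1.5],"roll":0},{"translation":[0,0,1.5],"roll":0},{"translation":[0,0,1.5],"roll":0},{"translation":[0,0,1.5],"roll":0},{"translation":[0,0,0],"roll":0},{"translation":[0,0,0],"roll":0}])

```text
time: 30.13
tool_pos: [0.4277, -0.2628, 0.0062]
tool_rot: [-3.141, 0.0, -0.274]
contact_force: [0.0, -0.3, -2.8]
opening: 0.0179
grip_force: 20.0
```

```bash
python3 - <<'E'
import o
from h import *
a=read_camera("scene");b=a[270:400,170:340,::-1];cv2.imwrite("pics/s5.png",cv2.resize(b,None,fx=4,fy=4,interpolation=cv2.INTER_CUBIC))
E
```

```text
{'time': 30.133, 'contact_force': [0.036, -0.293, -2.825], 'torque': [-0.001, 0.228, 0.035], 'tool_pos': [0.428, -0.263, 0.006], 'opening': 0.018}
```

View pics/s5.png

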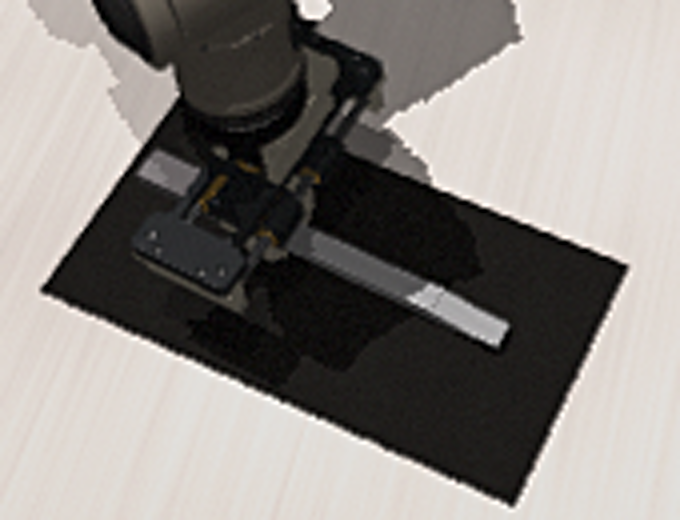

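The bar is almost flat on the mat, with its tip at about (500,335) in the crop and the whole bar inside the mat. I lower the last bit, soften the grip to settle it, then open.

Emit:
step_arm(commands=[{"translation":[0,0,0.7],"roll":0},{"translation":[0,0,0.5],"roll":0},{"translation":[0,0,0],"roll":0},{"translation":[0,0,0],"roll":0}], grip_force=8)

```text
time: 30.52
tool_pos: [0.4276, -0.2627, 0.005]
tool_rot: [-3.141, 0.0, -0.274]
contact_force: [-0.0, 0.0, -5.3]
opening: 0.0177
grip_force: 8.0
```

Emit:
step_arm(commands=[{"translation":[0,0,0],"roll":0},{"translation":[0,0,0],"roll":0},{"translation":[0,0,0],"roll":0},{"translation":[0,0,0],"roll":0}], grip_force=3)

```text
time: 30.85
tool_pos: [0.4278, -0.2629, 0.0051]
tool_rot: [-3.142, -0.0, -0.274]
contact_force: [0.0, -0.8, -5.5]
opening: 0.0181
grip_force: 3.0
```

Emit:
step_arm(commands=[{"translation":[0,0,0],"roll":0},{"translation":[0,0,0],"roll":0},{"translation":[0,0,0],"roll":0},{"translation":[0,0,0],"roll":0},{"translation":[0,0,0],"roll":0},{"translation":[0,0,0],"roll":0}], fingers=0.5)

```text
time: 31.35
tool_pos: [0.4278, -0.2629, 0.0052]
tool_rot: [3.142, -0.0, -0.274]
contact_force: [0.6, 0.3, 0.6]
opening: 0.0456
grip_force: 0.0
```

Emit:
step_arm(commands=[{"translation":[0,0,-8],"roll":0},{"translation":[0,0,-15],"roll":0},{"translation":[0,0,-25],"roll":0},{"translation":[0,0,-30],"roll":0},{"translation":[0,0,-35],"roll":0},{"translation":[0,0,-35],"roll":0},{"translation":[0,0,-30],"roll":0},{"translation":[0,0,-20],"roll":0},{"translation":[0,0,0],"roll":0},{"translation":[0,0,0],"roll":0}])

```text
time: 32.18
tool_pos: [0.428, -0.2631, 0.2045]
tool_rot: [3.14, -0.003, -0.274]
contact_force: [0.4, -0.1, -0.9]
opening: 0.0458
grip_force: 0.0
```

```bash
python3 - <<'E'
import o
from h import *
a=read_camera("scene")[:,:,::-1];s=cv2.imread("pics/s1.png")
f=lambda i:cv2.resize(i[160:270,230:395],None,fx=3.4,fy=2.7,interpolation=cv2.INTER_CUBIC)
cv2.imwrite("pics/fin.png",np.vstack([f(s),f(a)]))
# flatness / placing of bar, and bystanders before-after
for c in("scene","top"):
  read_camera(c)
  for n in "oil_bottle parts_cup socket top_shoe bar_mid pry_bar".split():
    r=search_frame(c,n);print(c,n,[(np.round(x["at"],3).tolist(),round(x["confidence"],2)) for x in r[:3]])
E
```

```text
{'time': 32.183, 'contact_force': [0.373, -0.081, -0.934], 'torque': [-0.02, 0.21, 0.029], 'tool_pos': [0.428, -0.263, 0.204], 'opening': 0.046}
scene oil_bottle [([0.749, 0.016, 0.064], 0.6)]
scene parts_cup [([0.378, 0.144, 0.027], 0.63)]
scene socket []
scene top_shoe [([0.559, 0.36, 0.184], 0.84), ([0.753, 0.187, 0.133], 0.84), ([0.536, 0.155, 0.142], 0.76)]
scene bar_mid [([0.454, -0.274, 0.014], 0.8)]
scene pry_bar [([0.451, -0.273, 0.014], 0.7), ([0.75, 0.016, 0.063], 0.51)]
top oil_bottle []
top parts_cup [([0.375, 0.136, 0.007], 0.75)]
top socket []
top top_shoe [([0.749, 0.204, 0.14], 0.77), ([0.533, 0.182, 0.141], 0.63), ([0.55, 0.389, 0.181], 0.59)]
top bar_mid [([0.4, -0.256, 0.019], 0.56)]
top pry_bar [([0.396, -0.253, 0.018], 0.57)]
```

View pics/fin.png

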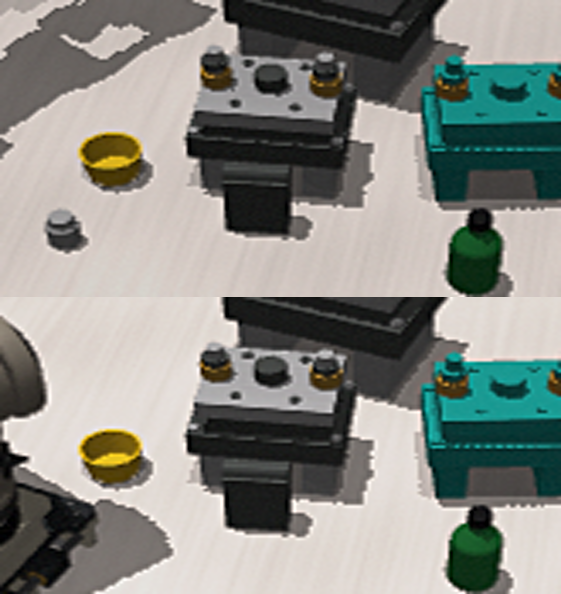

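The before and after views show the shoe raised against its orange collars. The fulcrum, cup and bottle have not moved, and the bar is back on the mat.

```bash
python3 -c "
from cell import hand_in;print(hand_in())"
```

```text
the job is handed in; nothing more can be done
None
```

The shoe was levered up until it stopped on its collars and pressed there for about 2 s at an estimated 60–90 N. The bar is back on the mat, the cup and bottle did not move (the socket was hidden from view in the last check), and the job is handed in at about 32.5 s.

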